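# Set the feeder to its third click and feed the blank home

### The arm

A 6-joint arm with a two-finger parallel gripper is mounted at the origin on a cart in front of the work surface, level with it; the furniture and walls round the work are solid. World frame = base frame: x ahead of the robot, y to its left, z up, the work surface at z = 0. Lengths are in m, angles in rad, forces in N, time in s.
With the tool pointing down it reaches from about 0.375 to 0.925 m from the base axis. Payload 5.7 kg.
Tool frame: the origin (TCP) lies midway between the tips of the shut fingers; the grasp point (between the pads) lies 19 mm behind it; z points along the fingers, y is the line along which they close (so a half turn about z gives the same grasp; the last joint's range is limited). The gripper opens to 85 mm and grips with 20 to 120 N. Pads are 22 mm wide; open, the fingers measure 114 mm over their backs; the gripper's body (76 mm by 85 mm) begins 54 mm behind the grasp point. The pads swing forward as they close: fully open they stand 13 mm farther back than shut.
Start: joints at [-1.252, 0.359, 1.51, -0, 1.272, -0.115], TCP at [0.252, -0.544, 0.231] pointing down, gripper open.
Joint ranges: [-2.97, 2.97], [-1.01, 2.36], [0.21, 2.38], [-0.96, 4.11], [0.2, 2.71], [-2.98, 2.98]. Speed limits (rad/s): [2.39, 2.39, 3.14, 3.14, 3.14, 3.14].

### API

Orientations are given as a unit quaternion [x, y, z, w].
In Python, from plant import sensors, vision, order gives the robot as it stands.
- The arm moves only by the shell command python3 -m pendant 'ROWS'. ROWS is JSON, one flat list of numbers, 7 for each row, row after row: the shift along the tool's x, y, z in m, then the turn, a rotation vector about the tool's x, y, z in degrees, then the closure, from -1 (fully open) to 1 (shut), so that 0 is half open. A call has 1 to 5 rows; each row shifts and turns the commanded pose from where the row before left it, along the tool's axes as they then stand; what a row does not reach is not made up. A row lasts 1/8 s, in which the tool goes at most 62.5 mm and 10.7 degrees, less where a joint would pass 70% of its speed; a pose out of reach is approached as far as the arm can. A call with a gripper value outside its range is refused whole. The fingers move at their own pace and stop on an object; the grip force is fixed at half the most. Time passes only in rows, so rows that do not move let the fingers close. It gives the time, the measured TCP pose, the force, the opening and the grip force at its end, in the units of the state.
- sensors.state(): the state, without advancing time (a new reading comes with each control period).
- vision.capture(name): name is "side" or "top"; returns a dict with "pixels" (400x640x3 uint8, blue, green, red), "fov_y" (degrees; the focal length in pixels is half the picture's height over the tangent of half this angle, whatever the lens; pixels are square), "cx", "cy" (the principal point, pixels), "R" (3x3) and "t" (3): a world point X has camera coordinates R X + t. Camera axes: x right, y down, z forward; pixel columns grow to the right and rows downward; lengths in m; the calibration is good to about 2 mm. A picture is of the moment at which its call begins. There is no depth.
- order.job_done(): hands the job in; it is judged then, once.
The state is a dict: "t": time; "q": joint angles; "qd": joint speeds; "joint_efforts": joint torques, N m; "tool_pos": TCP position; "tool_rot": TCP orientation; "force": force on the tool from outside, world axes, zero at the start; "moment": the same for the moment, N m; "finger_gap": finger opening in m; "grasp_force": force on a finger pad.
Only numpy, scipy, OpenCV 4.12 (cv2) and the standard library are available. Lean on these libraries where they do the work, as an engineer would, in place of code of your own. Each camera call takes 0.05 s, during which the arm holds its last target. There are 200 camera calls.

### The job

Get the small feeder ready for a pass: turn the blank knob on the sloping control box anticlockwise to its end stop, then three clicks clockwise, and let go of it. After that, slide the maple blank along the trough, without lifting it out, under the wooden bridge and fully home against the steel end stop. Leave the sanding block, the tape roll and the glue bottle where they are.

Things in the scene. Friction and masses are not known exactly. Their poses are not given: they have to be found in the camera images.
- selector (a joint): The knob's angle in rad: 0 at the anticlockwise end stop, growing clockwise (seen facing the panel) to 2.4 at the other stop. Clicks are 0.4 rad (23 deg) apart: the stop is position 0, the first click 0.4, the second 0.8, the third 1.2. It starts at one of the first four clicks. A detent draws it to the nearest click if let go and resists turning with up to about 0.18 N m.
- selector_grip (a point): Grip point of the plain black ribbed round knob, without any mark, 56 mm across and 38 mm high, on the middle of the sloping panel. On the knob's axis, 26 mm out from the panel face, 17 mm below the knob's outer face. z points straight out of the panel along the knob's axis, 35 deg from vertical, leaning to the box's front (towards the robot); x and y turn with the knob.
- feed_box: Fixed grey control box, a wedge 150 mm wide, 160 mm deep, 26 mm high in front and 121 mm at the back. Origin on the table under its middle; x points to its back, y to its left, z up. Its panel slopes 35 deg, facing -x and up. It may stand left or right of the trough, turned up to 0.25 rad.
- infeed: Fixed trough. Origin on the table, x along it from open front to end stop. Grey bed x -130 to 120 mm, 110 wide, 12 thick. Fences 46 mm apart, 12 wide, tops at z 20, x -85 to 120. Wooden bridge x 45 to 85: opening 28 mm high over the bed, top at z 54, bolt heads to 58. Steel end stop: front face at x 105, top at z 34.
- blank_center (a point): Centre of the loose maple blank, a pale wooden block 85 mm long, 42 wide, 20 high, 0.05 kg, lying flat in the trough in front of the bridge, its length along the trough, centre 22 mm above the table. Home against the end stop, its centre is at x = 62.5 mm in the trough's frame and its rear 25 mm show in front of the bridge.
- blank: The same maple blank; origin at the centre of its underside, its own y along its length.
- sanding_center (a point): Centre of the loose cork sanding block, 60 x 106 x 33 mm, a bystander on the table between or behind the task's things.
- tape_center (a point): Centre of the loose roll of pale tape, 104 mm across and 25 mm high, a bystander lying in front, between the box and the trough.
- glue_center (a point): Centre of the loose standing wood glue bottle, 58 mm across and 166 mm high, a bystander at the back of the table.
Mind the look-alikes: they are no part of the job. What is shaped like the blank but green is not meant. There is more than one size of the feed_box; the one meant has the size given above.

How it is judged:
By the outcome, as a careful person would: the job done as asked, in the order asked, and still so for the second after the job is handed in, with the robot touching nothing.
It also fails if it takes over 58 s, if anything falls off the work surface, if the arm or the gripper's body presses on something with over 40 N, if the wrist force passes 120 N, or if a joint passes its speed limit or range.

## Working session

There is one attempt and no reset: what is moved stays moved. The work goes in short steps, Python scripts to look and compute and a shell command to move; the robot and the scene stay as the last step left them, time stands still between calls to the robot, and variables do not carry over. Pictures are saved under pics/ and viewed, at most 10 in all, crops included, and the job is handed in when it is done.

```bash
ls; mkdir -p pics; python3 - <<'E'
from plant import sensors, vision
import cv2,pickle
s=sensors.state(); print({k:s[k] for k in('t','tool_pos','tool_rot','finger_gap')})
for n in('top','side'):
    d=vision.capture(n); cv2.imwrite(f'pics/{n}0.png',d['pixels']); pickle.dump(d,open(f'{n}0.pkl','wb')); print(n,d['fov_y'],d['cx'],d['cy'],d['R'],d['t'])
E
```

```text
pics
{'t': 0.0, 'tool_pos': array([ 0.25196361, -0.54374801,  0.23043962]), 'tool_rot': array([ 9.76568204e-01,  2.15205993e-01, -9.37698199e-05, -9.56638860e-04]), 'finger_gap': 0.08530127054083325}
top 44.26654783853369 339.70529893237614 205.41581609366852 [[ 0.02482809 -0.99957589 -0.01521881]
 [-0.99740657 -0.02373972 -0.06794533]
 [ 0.06755523  0.0168663  -0.99757296]] [0.02224647 0.58356959 1.24900862]
side 51.415825108801734 320.6763878984721 202.87854192288074 [[-0.97588663 -0.21662605  0.02680367]
 [-0.11075576  0.38561    -0.91599023]
 [ 0.18809159 -0.89687128 -0.40030422]] [0.59057703 0.12885508 1.13164635]
```

View pics/top0.png

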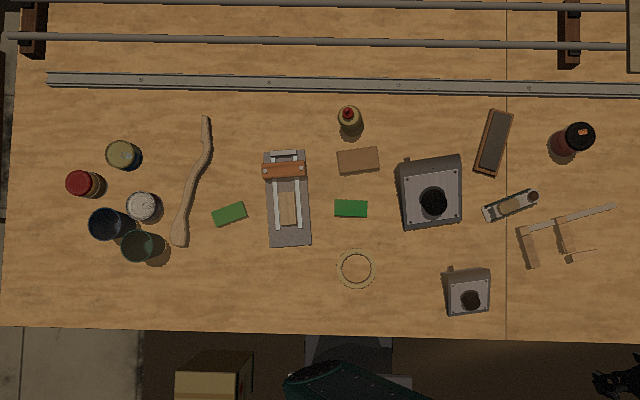

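View pics/side0.png

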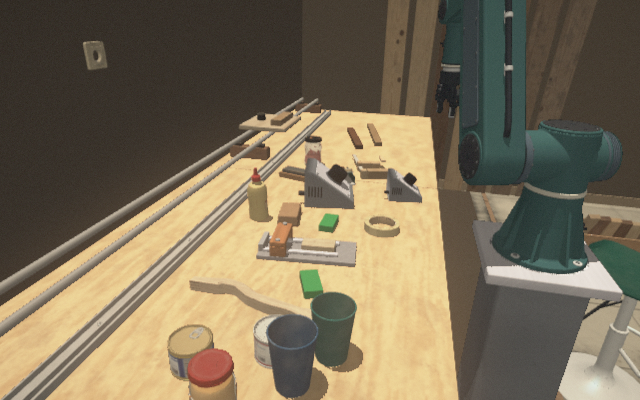

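Top view: two grey boxes with a knob, the large one at (431,190) and the small one at (468,292). The large one is about 60 px wide, or 150 mm at this range, so it is the one meant. The wooden blank lies in the trough at (287,208). The green blocks at (229,214) and (351,208) are decoys. I'll confirm with one enlarged crop.

```bash
cat > h.py <<'E'
import numpy as np,cv2,pickle
from scipy.spatial.transform import Rotation as Ro
def load(n): return pickle.load(open(n+'.pkl','rb'))
def ray(d,u,v):
    f=200/np.tan(np.radians(d['fov_y']/2)); R=np.array(d['R']);t=np.array(d['t'])
    return -R.T@t, R.T@np.array([(u-d['cx'])/f,(v-d['cy'])/f,1])
def onz(d,u,v,z):
    c,r=ray(d,u,v); return c+r*(z-c[2])/r[2]
def proj(d,X):
    f=200/np.tan(np.radians(d['fov_y']/2)); p=np.array(d['R'])@X+np.array(d['t']); return p[:2]/p[2]*f+[d['cx'],d['cy']]
def tri(a,ua,b,ub):
    c1,r1=ray(a,*ua);c2,r2=ray(b,*ub)
    s=np.linalg.lstsq(np.c_[r1,-r2],c2-c1,rcond=None)[0]
    p,q=c1+s[0]*r1,c2+s[1]*r2; return (p+q)/2,np.linalg.norm(p-q)
E
python3 - <<'E'
from h import *
d=load('top0');im=d['pixels']
cv2.imwrite('pics/crop.png',cv2.resize(im[130:260,250:480],None,fx=3.4,fy=3.4,interpolation=cv2.INTER_CUBIC))
s=load('side0')['pixels']
a=cv2.resize(s[150:270,240:400],None,fx=5,fy=5,interpolation=cv2.INTER_CUBIC)
cv2.imwrite('pics/crops.png',a)
E
```

```text
(no output)
```

View pics/crop.png

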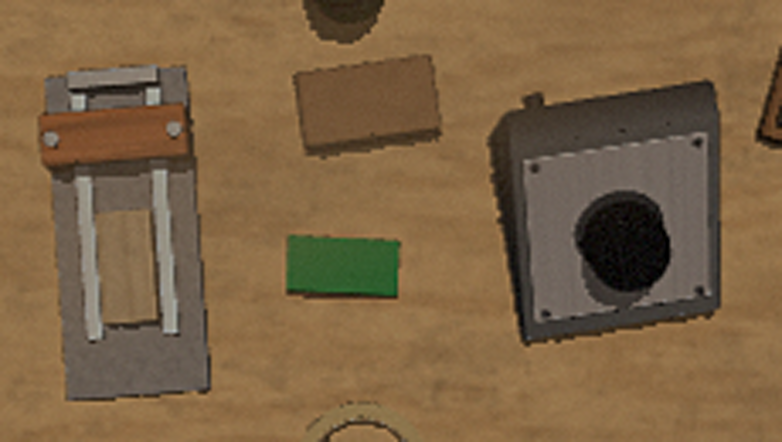

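View pics/crops.png

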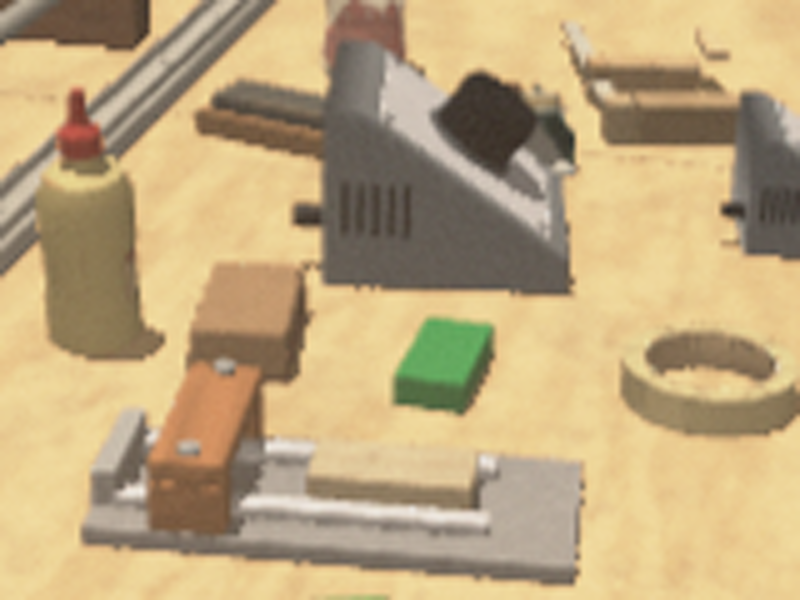

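Crop: the box in the crop is the large one. Knob cap is at crop (628,243), panel screws at (534,168), (697,143), (699,290) and (546,314), and the maple blank spans roughly (97,213) to (160,323) in the trough. The side view agrees.

```bash
python3 - <<'E'
from h import *
d=load('top0');s=load('side0')
C=lambda x,y:(250+x/3.4-.35,130+y/3.4-.35)
S=lambda x,y:(240+x/5-.4,150+y/5-.4)
print('cam',ray(d,0,0)[0])
im=d['pixels']
# knob blob
sub=im[170:230,405:460];m=(sub.max(2)<28).astype(np.uint8)
n,l,st,ce=cv2.connectedComponentsWithStats(m);i=1+np.argmax(st[1:,4]);print('knob',st[i]+[405,170,0,0,0],ce[i]+[405,170])
print('knob top z.109',onz(d,*(ce[i]+[405,170]),.109))
sc=[(534,168),(697,143),(699,290),(546,314)]
# screw heights about: plate z
for z in (.0735,):
    print('panel c(z.0735)',np.mean([onz(d,*C(*p),z) for p in sc],0))
W=[onz(d,*C(*p),z) for p,z in zip(sc,[.108,.108,.040,.040])]
print(np.round(W,4)); 
back=W[1]-W[0];front=W[2]-W[3];print('yaw',[np.arctan2(b[0],-b[1]) for b in(back,front)], 'w',np.linalg.norm(back[:2]),np.linalg.norm(front[:2]))
f=[onz(d,*C(*p),.026) for p in((527,340),(720,310))];e=f[1]-f[0];print('frontedge',f,np.arctan2(e[0],-e[1]),np.linalg.norm(e))
bk=[onz(d,*C(*p),.121) for p in((497,115),(716,82))]
print('tri knob cap', tri(d,C(628,243),s,S(505,120)))
t=np.array([onz(d,*C(*p),.012) for p in((68,399),(209,390),(186,68),(45,78))])
print('bed',t.round(4)); m=t.mean(0); ax=(t[2]+t[3]-t[0]-t[1]);yaw=np.arctan2(ax[1],ax[0]);u=np.array([np.cos(yaw),np.sin(yaw)])
O=m[:2]+u*.005;print('trough O',O,'yaw',yaw,'len',np.linalg.norm(ax)/2)
b=np.array([onz(d,*C(*p),.032) for p in((97,213),(151,209),(160,321),(106,326))]);bc=b.mean(0)
print('blank',bc,'along',(bc[:2]-O)@u,'lat',(bc[:2]-O)@[-u[1],u[0]])
ax=b[0]+b[1]-b[2]-b[3];print('blank yaw',np.arctan2(ax[1],ax[0]),np.linalg.norm(ax)/2)
E
```

```text
cam [0.49712674 0.01502466 1.28596662]
knob [420 189  27  27 528] [433.72537879 201.82386364]
knob top z.109 [ 0.59080091 -0.18987064  0.109     ]
panel c(z.0735) [ 0.60577862 -0.19092386  0.0735    ]
[[ 0.6442 -0.1246  0.108 ]
 [ 0.6647 -0.2393  0.108 ]
 [ 0.5643 -0.2565  0.04  ]
 [ 0.5437 -0.1433  0.04  ]]
yaw [np.float64(0.17618441860036219), np.float64(0.1800040787673233)] w 0.11652408401034896 0.11506596140672536
frontedge [array([ 0.52436026, -0.13111122,  0.026     ]), array([ 0.55041693, -0.2753853 ,  0.026     ])] 0.17867919915799146 0.14660818259529151
tri knob cap (array([ 0.5885174 , -0.19460164,  0.09430356]), np.float64(0.010466012287102755))
bed [[0.4712 0.2151 0.012 ]
 [0.4808 0.108  0.012 ]
 [0.7276 0.1328 0.012 ]
 [0.7174 0.2414 0.012 ]]
trough O [0.60423211 0.17485436] yaw 0.10338802741179796 len 0.24783398017042338
blank [0.57168392 0.16979992 0.032     ] along -0.032896023293718796 lat -0.001668350313928752
blank yaw 0.11183147674598447 0.08518207266624597
```

```bash
cat >> h.py <<'E'
a=.178; ux=np.array([np.cos(a),np.sin(a),0]); uz=np.array([0,0,1.])
t35=np.radians(35); n=-np.sin(t35)*ux+np.cos(t35)*uz
PC=np.array([.6042,-.1909,.0735]); GRIP=PC+.026*n
xk=np.cos(t35)*ux+np.sin(t35)*uz; RK=np.c_[xk,np.cross(-n,xk),-n]
ty=.1075; tx=np.array([np.cos(ty),np.sin(ty),0]); tl=np.array([-np.sin(ty),np.cos(ty),0]); TO=np.array([.6042,.1749,0])
def delta(P,R=None):
    from plant import sensors
    s=sensors.state(); Rc=Ro.from_quat(s['tool_rot'])
    print('t',s['t'],'pos',s['tool_pos'].round(4),'q',np.round(s['q'],2),'F',np.round(s['force'],1),'gap',s['finger_gap'])
    print('shift mm',(Rc.inv().apply(P-s['tool_pos'])*1e3).round(1))
    if R is not None: print('turn deg',np.degrees((Rc.inv()*Ro.from_matrix(R)).as_rotvec()).round(1))
E
python3 -c "
from h import *
print(GRIP,n); delta(GRIP+.09*n,RK)"
```

```text
[ 0.58952264 -0.19354052  0.09479795] [-0.5645138  -0.10155832  0.81915204]
t 0.1 pos [ 0.252  -0.5438  0.2305] q [-1.25  0.36  1.51 -0.    1.27 -0.12] F [-0.6  0.2  0.2] gap 0.08518650396883597
shift mm [ 403.6 -188.9   62.4]
turn deg [-4.6 34.8 14.2]
```

```bash
python3 -m pendant '[0.05,-0.024,0,0,0,0,-1, 0.05,-0.024,0,0,0,0,-1, 0.05,-0.024,0,0,0,0,-1, 0.05,-0.024,0,0,0,0,-1, 0.05,-0.024,0,0,0,0,-1]'
python3 -m pendant '[0.05,-0.023,0,0,0,0,-1, 0.05,-0.023,0,0,0,0,-1, 0.05,-0.023,0,0,0,0,-1, 0,0,0,-1.2,8.7,3.5,-1, 0,0,0,-1.2,8.7,3.5,-1]'
python3 -m pendant '[0,0,0,-1.2,8.7,3.6,-1, 0,0,0,-1.1,8.7,3.6,-1,0,0,0,0,0,0,-1]'
python3 -c "
from h import *
delta(GRIP+.09*n,RK)"
```

```text
t: 0.72
tool_pos: [0.4293, -0.3288, 0.231]
tool_rot: [0.977, 0.215, -0.0, -0.0]
force: [-0.2, -0.7, 0.3]
finger_gap: 0.0855
grasp_force: 0.0
t: 1.35
tool_pos: [0.5372, -0.2032, 0.2313]
tool_rot: [0.976, 0.154, 0.154, -0.012]
force: [-0.7, 0.4, -1.5]
finger_gap: 0.0857
grasp_force: 0.0
t: 1.72
tool_pos: [0.5325, -0.2035, 0.229]
tool_rot: [0.951, 0.082, 0.298, -0.027]
force: [0.5, 0.3, 0.1]
finger_gap: 0.0854
grasp_force: 0.0
t 1.725 pos [ 0.5325 -0.2035  0.229 ] q [-0.81  0.16  2.    0.76  0.77  0.08] F [0.5 0.3 0.1] gap 0.08539358176913638
shift mm [-29.4   0.5  53.2]
turn deg [ 0.   0.2 -0.3]
```

```bash
python3 -m pendant '[-0.029,0,0.04,0,0,-0.3,-1, 0,0,0.05,0,0,0,-1, 0,0,0.03,0,0,0,-1, 0,0,0,0,0,0,-1]'
python3 - <<'E'
from h import *
from plant import vision
delta(GRIP-.018*n,RK)
for k in('top','side'):
    d=vision.capture(k);pickle.dump(d,open(k+'1.pkl','wb'))
a=load('top1')['pixels'][150:250,380:480];b=load('side1')['pixels'][120:220,280:380]
cv2.imwrite('pics/pre.png',cv2.resize(np.hstack([a,b]),None,fx=4,fy=4,interpolation=cv2.INTER_CUBIC))
E
```

```text
t: 2.22
tool_pos: [0.5817, -0.1961, 0.1149]
tool_rot: [0.95, 0.089, 0.299, -0.026]
force: [-0.1, -0.5, -0.8]
finger_gap: 0.0856
grasp_force: 0.0
t 2.225 pos [ 0.5817 -0.1961  0.1149] q [-0.72  0.41  2.04  1.07  0.54 -0.24] F [-0.1 -0.5 -0.8] gap 0.08559022360956682
shift mm [-4.7 -1.2 39.1]
turn deg [-0.1  0.1  0.5]
```

View pics/pre.png

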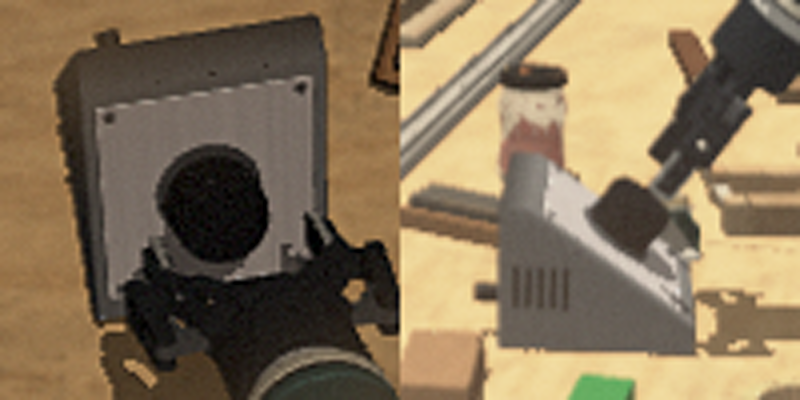

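Top view: the open fingers straddle the knob cap (about (432,200) in the full picture) symmetrically. In the side view the fingers line up with the knob's axis. Descending.

```bash
python3 -m pendant '[-0.0045,-0.001,0.015,0,0,0,-1, 0,0,0.024,0,0,0,-1, 0,0,0,0,0,0,-1]'
python3 -c "
from h import *
delta(GRIP-.018*n,RK)"
```

```text
t: 2.7
tool_pos: [0.599, -0.1931, 0.0825]
tool_rot: [0.95, 0.088, 0.3, -0.024]
force: [0.7, 0.2, 0.5]
finger_gap: 0.0855
grasp_force: 0.0
t 2.7 pos [ 0.599  -0.1931  0.0825] q [-0.69  0.49  2.04  1.2   0.49 -0.36] F [0.7 0.2 0.5] gap 0.08554865212610087
shift mm [-0.7 -1.2  2.5]
turn deg [ 0.1 -0.1  0.4]
```

```bash
python3 -m pendant '[0,-0.001,0.002,0,0,0,1, 0,0,0,0,0,0,1, 0,0,0,0,0,0,1, 0,0,0,0,0,0,1, 0,0,0,0,0,0,1]'
python3 -c "
from h import *
from plant import sensors
delta(GRIP-.018*n,RK); s=sensors.state(); print(s['moment'],s['moment']@n, s['grasp_force'])"
```

```text
t: 3.32
tool_pos: [0.5993, -0.1927, 0.0817]
tool_rot: [0.949, 0.087, 0.301, -0.023]
force: [-4.9, -2.3, 6.2]
finger_gap: 0.0547
grasp_force: 61.3
t 3.325 pos [ 0.5993 -0.1927  0.0817] q [-0.69  0.49  2.04  1.21  0.48 -0.37] F [-4.9 -2.3  6.2] gap 0.054712309755665475
shift mm [-0.5 -0.9  1.6]
turn deg [ 0.3 -0.1  0.4]
[-0.10893071  0.28444109  0.00693971] 0.03829020823707493 61.33413791656494
```

```bash
cat > m.py <<'E'
from h import *
from plant import sensors
s=sensors.state(); Rc=Ro.from_quat(s['tool_rot'])
rv=np.degrees((Ro.from_matrix(RK).inv()*Rc).as_rotvec())
print('turned',rv.round(1),'Mz',np.round(s['moment']@n,3),'F',np.linalg.norm(s['force']).round(1),'q6',s['q'][5].round(3),'gap',s['finger_gap'].round(4),'pos',s['tool_pos'].round(4))
E
for i in 1 ; do python3 -m pendant '[0,0,0,0,0,-6,1, 0,0,0,0,0,-6,1, 0,0,0,0,0,0,1]' >/dev/null; python3 m.py; done
python3 -m pendant '[0,0,0,0,0,-6,1, 0,0,0,0,0,-6,1, 0,0,0,0,0,0,1]' >/dev/null; python3 m.py
```

```text
Traceback (most recent call last):
  File "m.py", line 5, in <module>
    print('turned',rv.round(1),'Mz',np.round(s['moment']@n,3),'F',np.linalg.norm(s['force']).round(1),'q6',s['q'][5].round(3),'gap',s['finger_gap'].round(4),'pos',s['tool_pos'].round(4))
                                                                                                                                    ^^^^^^^^^^^^^^^^^^^^^
AttributeError: 'float' object has no attribute 'round'
Traceback (most recent call last):
  File "m.py", line 5, in <module>
    print('turned',rv.round(1),'Mz',np.round(s['moment']@n,3),'F',np.linalg.norm(s['force']).round(1),'q6',s['q'][5].round(3),'gap',s['finger_gap'].round(4),'pos',s['tool_pos'].round(4))
                                                                                                                                    ^^^^^^^^^^^^^^^^^^^^^
AttributeError: 'float' object has no attribute 'round'
```

```bash
sed -i "s/s\['finger_gap'\].round(4)/s['finger_gap']/" m.py; python3 m.py
python3 -m pendant '[0,0,0,0,0,-4,1, 0,0,0,0,0,-4,1, 0,0,0,0,0,0,1]' >/dev/null; python3 m.py
python3 -m pendant '[0,0,0,0,0,-4,1, 0,0,0,0,0,-4,1, 0,0,0,0,0,0,1]' >/dev/null; python3 m.py
```

```text
turned [ -0.4   0.  -24.5] Mz -0.004 F 8.6 q6 -0.79 gap 0.054560974977621496 pos [ 0.5996 -0.1934  0.0818]
turned [ -0.4  -0.  -32.5] Mz 0.089 F 7.1 q6 -0.93 gap 0.054629375518437565 pos [ 0.5997 -0.1936  0.0818]
turned [ -0.4  -0.  -40.4] Mz -0.034 F 9.0 q6 -1.069 gap 0.05471849966576474 pos [ 0.5999 -0.1938  0.082 ]
```

```bash

python3 -m pendant '[0,0,0,0,0,-4,1, 0,0,0,0,0,-2,1, 0,0,0,0,0,0,1]' >/dev/null; python3 m.py
python3 -m pendant '[0,0,0,0,0,-4,1, 0,0,0,0,0,-2,1, 0,0,0,0,0,0,1]' >/dev/null; python3 m.py
python3 -m pendant '[0,0,0,0,0,-4,1, 0,0,0,0,0,-2,1, 0,0,0,0,0,0,1]' >/dev/null; python3 m.py
```

```text
turned [ -0.4  -0.  -46.4] Mz 0.028 F 7.2 q6 -1.173 gap 0.054353026386798294 pos [ 0.6    -0.1939  0.082 ]
turned [ -0.5  -0.1 -52.4] Mz 0.116 F 8.6 q6 -1.278 gap 0.05468325206388703 pos [ 0.6001 -0.1941  0.0821]
turned [ -0.5  -0.1 -58.4] Mz -0.064 F 7.5 q6 -1.382 gap 0.05433545002775153 pos [ 0.6003 -0.1941  0.0822]
```

```bash

python3 -m pendant '[0,0,0,0,0,-4,1, 0,0,0,0,0,-2,1, 0,0,0,0,0,0,1]' >/dev/null; python3 m.py
python3 -m pendant '[0,0,0,0,0,-4,1, 0,0,0,0,0,0,1]' >/dev/null; python3 m.py
python3 -m pendant '[0,0,0,0,0,-4,1, 0,0,0,0,0,0,1]' >/dev/null; python3 m.py
```

```text
turned [ -0.6  -0.1 -64.2] Mz -1.177 F 7.5 q6 -1.485 gap 0.05505904847673537 pos [ 0.6004 -0.195   0.0821]
turned [ -0.6  -0.3 -68.4] Mz 0.337 F 9.5 q6 -1.558 gap 0.054559384128689936 pos [ 0.6004 -0.1963  0.0819]
turned [ -0.6  -0.2 -72.3] Mz -0.285 F 8.2 q6 -1.626 gap 0.05445255415471957 pos [ 0.6007 -0.1955  0.0822]
```

```bash

python3 -m pendant '[0,0,0,0,0,0,1, 0,0,0,0,0,0,1]' >/dev/null; python3 m.py
python3 -m pendant '[0,0,0,0,0,-3,1, 0,0,0,0,0,0,1, 0,0,0,0,0,0,1]' >/dev/null; python3 m.py
python3 -m pendant '[0,0,0,0,0,-3,1, 0,0,0,0,0,0,1, 0,0,0,0,0,0,1]' >/dev/null; python3 m.py
python3 -m pendant '[0,0,0,0,0,-3,1, 0,0,0,0,0,0,1, 0,0,0,0,0,0,1]' >/dev/null; python3 m.py
```

```text
turned [ -0.6  -0.2 -72.3] Mz -0.239 F 8.0 q6 -1.626 gap 0.05454395945587806 pos [ 0.6007 -0.1955  0.0822]
turned [ -0.6  -0.2 -75.4] Mz 0.009 F 7.8 q6 -1.679 gap 0.05450738918629229 pos [ 0.6009 -0.1953  0.0823]
turned [ -0.6  -0.2 -78.4] Mz 0.147 F 7.7 q6 -1.731 gap 0.05439501743262728 pos [ 0.601  -0.1951  0.0823]
turned [ -0.5  -0.2 -81.4] Mz 0.113 F 8.2 q6 -1.784 gap 0.054329256567746495 pos [ 0.6011 -0.1949  0.0824]
```

```bash
cat >> m.py <<'E'
print('   tau6',np.round(s['joint_efforts'][5],3),'M tool',Rc.inv().apply(s['moment']).round(3),'F tool',Rc.inv().apply(s['force']).round(1), 't',s['t'])
E
python3 m.py
python3 -m pendant '[0,0,0,0,0,-3,1, 0,0,0,0,0,0,1]' >/dev/null; python3 m.py
python3 -m pendant '[0,0,0,0,0,-3,1, 0,0,0,0,0,0,1]' >/dev/null; python3 m.py
python3 -m pendant '[0,0,0,0,0,-3,1, 0,0,0,0,0,0,1]' >/dev/null; python3 m.py
python3 -m pendant '[0,0,0,0,0,-3,1, 0,0,0,0,0,0,1]' >/dev/null; python3 m.py
```

```text
turned [ -0.5  -0.2 -81.4] Mz 0.113 F 8.2 q6 -1.784 gap 0.054329256567746495 pos [ 0.6011 -0.1949  0.0824]
   tau6 0.168 M tool [-0.337 -0.784 -0.113] F tool [-6.1  3.6 -4.1] t 8.2
turned [ -0.6  -0.3 -84.4] Mz -0.086 F 8.2 q6 -1.836 gap 0.0543277765993415 pos [ 0.6013 -0.1956  0.0825]
   tau6 -0.225 M tool [-0.166 -1.108  0.082] F tool [-7.2  3.  -2.5] t 8.45
turned [ -0.6  -0.2 -87. ] Mz -1.863 F 8.6 q6 -1.885 gap 0.054725355467046606 pos [ 0.6013 -0.1947  0.0825]
   tau6 -2.061 M tool [-0.43  -0.771  1.863] F tool [-5.8  4.5 -4.5] t 8.7
turned [ -0.6  -0.2 -90.4] Mz 0.151 F 8.2 q6 -1.941 gap 0.054823657863208995 pos [ 0.6015 -0.1952  0.0826]
   tau6 -0.035 M tool [-0.256 -0.842 -0.151] F tool [-7.   3.3 -2.7] t 8.95
turned [ -0.6  -0.2 -93.5] Mz 0.204 F 7.0 q6 -1.994 gap 0.0548469426287661 pos [ 0.6016 -0.1949  0.0827]
   tau6 0.015 M tool [-0.373 -0.811 -0.204] F tool [-5.5  3.2 -3. ] t 9.2
```

```bash

step(){ python3 m.py | tail -2; }
python3 -m pendant '[0,0,0,0,0,-3,1, 0,0,0,0,0,0,1]' >/dev/null; python3 m.py
python3 -m pendant '[0,0,0,0,0,-3,1, 0,0,0,0,0,0,1]' >/dev/null; python3 m.py
python3 -m pendant '[0,0,0,0,0,-3,1, 0,0,0,0,0,0,1]' >/dev/null; python3 m.py
python3 -m pendant '[0,0,0,0,0,-1.5,1, 0,0,0,0,0,0,1]' >/dev/null; python3 m.py
```

```text
turned [ -0.6  -0.2 -96.4] Mz 0.141 F 7.2 q6 -2.046 gap 0.05458254902545586 pos [ 0.6017 -0.1948  0.0827]
   tau6 -0.042 M tool [-0.403 -0.82  -0.14 ] F tool [-5.8  3.5 -2.4] t 9.45
turned [ -0.6  -0.3 -99.4] Mz -0.132 F 8.6 q6 -2.098 gap 0.054315493029029674 pos [ 0.602  -0.1955  0.0829]
   tau6 -0.214 M tool [-0.323 -1.041  0.132] F tool [-7.3  4.2 -1.9] t 9.7
turned [  -0.6   -0.2 -102.1] Mz -1.815 F 8.0 q6 -2.147 gap 0.0544175825105265 pos [ 0.6018 -0.1946  0.0828]
   tau6 -2.051 M tool [-0.535 -0.765  1.817] F tool [-6.3  4.1 -2.7] t 9.95
turned [  -0.7   -0.2 -103.6] Mz -1.747 F 7.8 q6 -2.173 gap 0.054843749661163635 pos [ 0.6021 -0.1952  0.083 ]
   tau6 -1.863 M tool [-0.452 -0.997  1.748] F tool [-6.4  4.  -1.8] t 10.2
```

```bash

python3 -m pendant '[0,0,0,0,0,1,1, 0,0,0,0,0,0,1]' >/dev/null; python3 m.py
python3 -m pendant '[0,0,0,0,0,1,1, 0,0,0,0,0,0,1]' >/dev/null; python3 m.py
python3 -m pendant '[0,0,0,0,0,2,1, 0,0,0,0,0,0,1]' >/dev/null; python3 m.py
python3 -m pendant '[0,0,0,0,0,4,1, 0,0,0,0,0,0,1]' >/dev/null; python3 m.py
python3 -m pendant '[0,0,0,0,0,4,1, 0,0,0,0,0,0,1]' >/dev/null; python3 m.py
python3 -m pendant '[0,0,0,0,0,4,1, 0,0,0,0,0,0,1]' >/dev/null; python3 m.py
```

```text
turned [  -0.6   -0.3 -102.9] Mz -0.22 F 8.9 q6 -2.158 gap 0.05472940670571278 pos [ 0.6021 -0.1953  0.083 ]
   tau6 -0.171 M tool [-0.368 -1.01   0.221] F tool [-7.5  4.6 -1.2] t 10.45
turned [  -0.6   -0.3 -101.9] Mz 0.178 F 7.7 q6 -2.141 gap 0.054484874672053554 pos [ 0.6021 -0.1953  0.0829]
   tau6 0.19 M tool [-0.351 -0.978 -0.177] F tool [-7.   3.  -1.1] t 10.7
turned [ -0.6  -0.3 -99.9] Mz 0.096 F 9.4 q6 -2.106 gap 0.05471813216456462 pos [ 0.602  -0.1953  0.0829]
   tau6 0.276 M tool [-0.313 -1.053 -0.096] F tool [-7.8  5.  -1.6] t 10.95
turned [ -0.6  -0.3 -95.9] Mz 0.205 F 7.8 q6 -2.036 gap 0.054707595095679185 pos [ 0.6018 -0.1954  0.0827]
   tau6 0.5 M tool [-0.302 -0.965 -0.205] F tool [-6.6  3.5 -2.2] t 11.2
turned [ -0.6  -0.3 -91.9] Mz -0.03 F 8.1 q6 -1.966 gap 0.05462402653181814 pos [ 0.6016 -0.1954  0.0826]
   tau6 0.294 M tool [-0.162 -1.049  0.028] F tool [-6.8  3.4 -2.8] t 11.45
turned [ -0.6  -0.3 -87.8] Mz 0.121 F 8.0 q6 -1.896 gap 0.05467109955590102 pos [ 0.6015 -0.1955  0.0825]
   tau6 0.376 M tool [-0.134 -1.027 -0.123] F tool [-6.9  3.4 -2.2] t 11.7
```

```bash

python3 -m pendant '[0,0,0,0,0,4,1, 0,0,0,0,0,4,1, 0,0,0,0,0,0,1]' >/dev/null; python3 m.py
python3 -m pendant '[0,0,0,0,0,4,1, 0,0,0,0,0,3,1, 0,0,0,0,0,0,1]' >/dev/null; python3 m.py
python3 -m pendant '[0,0,0,0,0,4,1, 0,0,0,0,0,4,1, 0,0,0,0,0,0,1]' >/dev/null; python3 m.py
python3 -m pendant '[0,0,0,0,0,4,1, 0,0,0,0,0,4,1, 0,0,0,0,0,0,1]' >/dev/null; python3 m.py
python3 -m pendant '[0,0,0,0,0,4,1, 0,0,0,0,0,3,1, 0,0,0,0,0,0,1]' >/dev/null; python3 m.py
python3 -m pendant '[0,0,0,0,0,4,1, 0,0,0,0,0,4,1, 0,0,0,0,0,0,1]' >/dev/null; python3 m.py
python3 -m pendant '[0,0,0,0,0,4,1, 0,0,0,0,0,4,1, 0,0,0,0,0,0,1]' >/dev/null; python3 m.py
```

```text
turned [ -0.6  -0.2 -79.8] Mz -0.071 F 7.0 q6 -1.756 gap 0.054638073191182954 pos [ 0.6011 -0.1955  0.0823]
   tau6 0.23 M tool [-0.153 -1.102  0.067] F tool [-5.9  2.5 -2.9] t 12.075
turned [ -0.6  -0.2 -72.9] Mz 0.197 F 8.2 q6 -1.635 gap 0.05503454785887965 pos [ 0.6008 -0.1954  0.082 ]
   tau6 0.463 M tool [-0.112 -1.167 -0.202] F tool [-6.5  2.4 -4.4] t 12.45
turned [ -0.5  -0.2 -64.8] Mz -0.166 F 9.4 q6 -1.494 gap 0.05460075854554947 pos [ 0.6004 -0.1953  0.0818]
   tau6 0.228 M tool [-0.182 -1.18   0.16 ] F tool [-6.8  2.8 -5.8] t 12.825
turned [ -0.5  -0.2 -56.8] Mz -0.07 F 8.1 q6 -1.355 gap 0.05461421609238974 pos [ 0.6001 -0.1952  0.0816]
   tau6 0.267 M tool [-0.135 -1.204  0.064] F tool [-6.4  3.1 -4. ] t 13.2
turned [ -0.5  -0.2 -49.9] Mz 0.251 F 9.0 q6 -1.233 gap 0.05467279140106627 pos [ 0.5998 -0.195   0.0814]
   tau6 0.465 M tool [-0.055 -1.264 -0.259] F tool [-7.4  3.3 -4. ] t 13.575
turned [ -0.5  -0.1 -41.8] Mz -0.156 F 9.6 q6 -1.093 gap 0.05462362198423415 pos [ 0.5995 -0.1947  0.0812]
   tau6 0.182 M tool [-0.271 -1.229  0.149] F tool [-6.6  3.8 -5.9] t 13.95
turned [ -0.4  -0.1 -33.8] Mz 0.023 F 8.6 q6 -0.954 gap 0.05487338184840536 pos [ 0.5992 -0.1944  0.081 ]
   tau6 0.275 M tool [-0.282 -1.218 -0.03 ] F tool [-5.9  3.7 -5.2] t 14.325
```

Three detents passed with a clean pattern, torque near zero at the third click. Releasing.

```bash

python3 -m pendant '[0,0,0,0,0,0,-1, 0,0,0,0,0,0,-1, 0,0,0,0,0,0,-1, 0,0,0,0,0,0,-1]' 
python3 -m pendant '[0,0,-0.03,0,0,0,-1, 0,0,-0.05,0,0,0,-1, 0,0,-0.06,0,0,0,-1,0,0,-0.04,0,0,0,-1]'
python3 - <<'E'
from h import *
# push/grasp pose over blank: tool down, y across trough (horizontal lateral)
R=np.c_[tx,np.cross([0,0,-1],tx),[0,0,-1]]
delta(np.r_[.5717,.1698,.2],R)
E
```

```text
t: 14.82
tool_pos: [0.5993, -0.1915, 0.0802]
tool_rot: [0.884, 0.358, 0.294, 0.063]
force: [0.2, 0.2, -0.2]
finger_gap: 0.0855
grasp_force: 0.0
t: 15.32
tool_pos: [0.4964, -0.2097, 0.2293]
tool_rot: [0.884, 0.357, 0.294, 0.064]
force: [0.3, -1.1, 0.4]
finger_gap: 0.0857
grasp_force: 0.0
t 15.325 pos [ 0.4964 -0.2097  0.2293] q [-0.89  0.13  2.05  0.77  0.81 -0.6 ] F [ 0.3 -1.1  0.4] gap 0.08566698046366644
shift mm [ 283.2 -244.2  103.6]
turn deg [  9.4 -34.4  36.7]
```

```bash

python3 -m pendant '[0,0,0,1.9,-6.9,7.3,1, 0,0,0,1.9,-6.9,7.3,1, 0,0,0,1.9,-6.9,7.3,1, 0,0,0,1.9,-6.9,7.3,1, 0,0,0,1.8,-6.8,7.5,1]'
python3 -m pendant '[0,0,0,0,0,0,1, 0,0,0,0,0,0,1]'
python3 - <<'E'
from h import *
from plant import vision
R=np.c_[tx,np.cross([0,0,-1],tx),[0,0,-1]]
delta(TO-.1*tx+.2*uz,R)
E
```

```text
t: 15.95
tool_pos: [0.4963, -0.205, 0.2252]
tool_rot: [0.992, 0.114, 0.051, 0.002]
force: [0.6, -0.9, -0.4]
finger_gap: -0.0
grasp_force: 0.0
t: 16.2
tool_pos: [0.496, -0.2046, 0.2241]
tool_rot: [0.992, 0.118, 0.053, 0.001]
force: [-0.8, 0.2, -0.0]
finger_gap: 0.0
grasp_force: 0.0
t 16.2 pos [ 0.496  -0.2046  0.2241] q [-0.57  0.23  1.73  0.07  1.1   0.74] F [-0.8  0.2 -0. ] gap 4.7870254889988714e-05
shift mm [  92.4 -356.9   28.5]
turn deg [ 0.5 -6.1  7.4]
```

```bash

python3 -m pendant '[0,0,0,0.5,-6.1,7.4,1, 0,0,0,0,0,0,1]' >/dev/null
python3 - <<'E'
from h import *
R=np.c_[tx,np.cross([0,0,-1],tx),[0,0,-1]]
delta(TO-.1*tx+.2*uz,R)
E
```

```text
t 16.45 pos [ 0.497  -0.2053  0.2245] q [-0.52  0.28  1.65 -0.    1.21  0.94] F [ 0.8 -0.7 -0.5] gap -0.00015625090662340298
shift mm [  47.5 -366.5   24.3]
turn deg [ 0. -0.  0.]
```

```bash

python3 -m pendant '[0.007,-0.052,0,0,0,0,1, 0.007,-0.052,0,0,0,0,1, 0.007,-0.052,0,0,0,0,1, 0.007,-0.052,0,0,0,0,1, 0.007,-0.052,0,0,0,0,1]'
python3 -m pendant '[0.006,-0.053,0,0,0,0,1, 0.006,-0.053,0,0,0,0,1, 0,0,0.06,0,0,0,1, 0,0,0,0,0,0,1]'
python3 - <<'E'
from h import *
from plant import vision
R=np.c_[tx,np.cross([0,0,-1],tx),[0,0,-1]]
delta(TO-.1*tx+.021*uz,R)
ims=[]
for k in('top','side'):
    d=vision.capture(k);pickle.dump(d,open(k+'2.pkl','wb'))
a=load('top2')['pixels'][140:260,240:360];b=load('side2')['pixels'][170:290,240:360]
cv2.imwrite('pics/pre2.png',cv2.resize(np.hstack([a,b]),None,fx=3.33,fy=3.33,interpolation=cv2.INTER_CUBIC))
E
```

```text
t: 17.08
tool_pos: [0.5032, 0.0582, 0.2243]
tool_rot: [0.999, 0.054, 0.0, -0.0]
force: [0.8, -0.5, -0.5]
finger_gap: 0.0002
grasp_force: 0.0
t: 17.58
tool_pos: [0.5004, 0.1628, 0.161]
tool_rot: [0.999, 0.054, -0.005, 0.0]
force: [-0.6, -1.0, 0.9]
finger_gap: 0.0001
grasp_force: 0.0
t 17.575 pos [0.5004 0.1628 0.161 ] q [0.18 0.34 1.74 0.   1.07 1.64] F [-0.6 -1.   0.9] gap 0.00014689869950595917
shift mm [  5.8  -0.9 140. ]
turn deg [0.  0.5 0.1]
```

View pics/pre2.png

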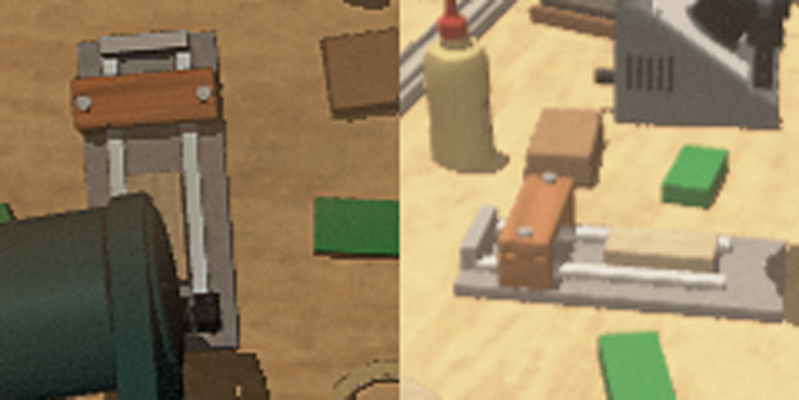

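Top view: the arm hides the rear of the trough, but the blank at about (286,195) is unmoved. The side view shows it still lying in the trough behind the bridge, with the tool behind its rear end. Descending behind it.

```bash

python3 -m pendant '[0,-0.001,0.05,0,0.4,0,1, 0,0,0.05,0,0,0,1, 0,0,0.025,0,0,0,1, 0,0,0.015,0,0,0,1, 0,0,0,0,0,0,1]'
python3 - <<'E'
from h import *
R=np.c_[tx,np.cross([0,0,-1],tx),[0,0,-1]]
delta(TO+(.020-.011)*tx+.021*uz,R)
E
```

```text
t: 18.3
tool_pos: [0.5065, 0.1639, 0.025]
tool_rot: [0.999, 0.052, 0.003, 0.0]
force: [0.6, 0.2, -0.2]
finger_gap: 0.0004
grasp_force: 0.0
t 18.3 pos [0.5065 0.1639 0.025 ] q [ 0.18  0.54  1.86 -0.    0.74  1.65] F [ 0.6  0.2 -0.2] gap 0.0004210785900791142
shift mm [107.3  -0.8   4.8]
turn deg [ 0.  -0.4 -0.2]
```

```bash

python3 -m pendant '[0.012,0,0.002,0,0,0,1, 0.012,0,0,0,0,0,1, 0.012,0,0,0,0,0,1, 0.012,0,0,0,0,0,1, 0.012,0,0,0,0,0,1]'
python3 -m pendant '[0.01,0,0,0,0,0,1, 0.01,0,0,0,0,0,1, 0.008,0,0,0,0,0,1, 0.006,0,0,0,0,0,1, 0,0,0,0,0,0,1]'
python3 - <<'E'
from h import *
R=np.c_[tx,np.cross([0,0,-1],tx),[0,0,-1]]
delta(TO+(.020-.011)*tx+.021*uz,R)
E
```

```text
t: 18.92
tool_pos: [0.5662, 0.1708, 0.0228]
tool_rot: [0.999, 0.052, 0.003, 0.0]
force: [-0.7, 0.2, -0.4]
finger_gap: -0.0001
grasp_force: 0.3
t: 19.55
tool_pos: [0.5997, 0.1742, 0.023]
tool_rot: [0.999, 0.052, 0.003, 0.0]
force: [-1.4, -0.0, -0.2]
finger_gap: -0.0001
grasp_force: 0.0
t 19.55 pos [0.5997 0.1742 0.023 ] q [ 0.17  0.63  1.64 -0.    0.86  1.64] F [-1.4 -0.  -0.2] gap -8.145599071351083e-05
shift mm [13.5 -0.2  2.1]
turn deg [ 0.1 -0.4 -0.2]
```

```bash

python3 -m pendant '[0.004,0,0,0,0,0,1, 0.004,0,0,0,0,0,1, 0,0,0,0,0,0,1]' | grep -E 'pos|force'
python3 -m pendant '[0.002,0,0,0,0,0,1, 0,0,0,0,0,0,1]'| grep -E 'pos|force'
python3 -m pendant '[0.002,0,0,0,0,0,1, 0,0,0,0,0,0,1]'| grep -E 'pos|force'
```

```text
tool_pos: [0.6076, 0.1751, 0.0231]
force: [0.2, -0.5, -1.2]
grasp_force: 0.0
tool_pos: [0.6092, 0.1753, 0.023]
force: [-0.2, -0.1, -0.7]
grasp_force: 0.0
tool_pos: [0.6113, 0.1755, 0.0231]
force: [-0.3, 0.2, -0.3]
grasp_force: 0.0
```

```bash

python3 -m pendant '[0.002,0,0,0,0,0,1, 0,0,0,0,0,0,1]'| grep -E 'pos|force'
python3 -m pendant '[0.0015,0,0,0,0,0,1, 0,0,0,0,0,0,1]'| grep -E 'pos|force'
python3 - <<'E'
from h import *
from plant import vision
for k in('top','side'):
    d=vision.capture(k);pickle.dump(d,open(k+'3.pkl','wb'))
a=load('top3')['pixels'][140:260,240:360];b=load('side3')['pixels'][170:290,240:360]
cv2.imwrite('pics/push.png',cv2.resize(np.hstack([a,b]),None,fx=3.33,fy=3.33,interpolation=cv2.INTER_CUBIC))
E
```

```text
tool_pos: [0.6134, 0.1757, 0.0231]
force: [0.4, -0.7, -0.1]
grasp_force: 0.0
tool_pos: [0.6148, 0.1758, 0.0231]
force: [-0.2, 0.2, 0.9]
grasp_force: 0.0
```

View pics/push.png

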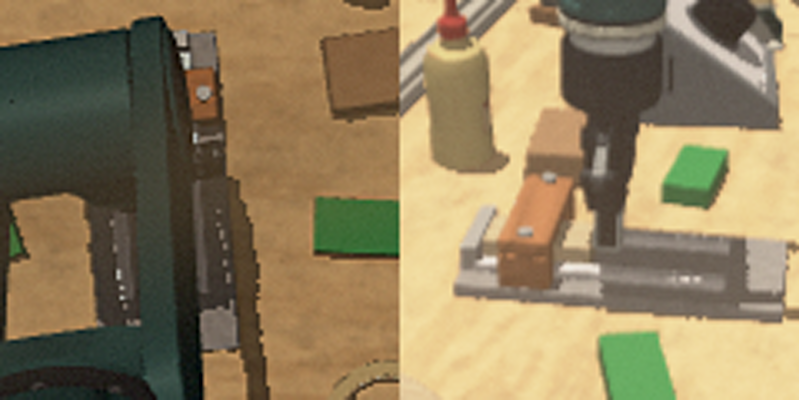

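Side view: the blank is under the bridge with about 30 mm still showing at (295,233), and the finger is behind it. No stop force yet, so I keep pushing.

```bash

python3 -m pendant '[0.002,0,0,0,0,0,1, 0,0,0,0,0,0,1]'| grep -E 'pos|force:'
python3 -m pendant '[0.0015,0,0,0,0,0,1, 0,0,0,0,0,0,1]'| grep -E 'pos|force:'
python3 -m pendant '[0.0015,0,0,0,0,0,1, 0,0,0,0,0,0,1]'| grep -E 'pos|force:'
```

```text
tool_pos: [0.615, 0.1758, 0.0229]
force: [-5.4, -0.6, 2.3]
grasp_force: 2.7
tool_pos: [0.615, 0.1758, 0.0228]
force: [-7.7, -0.7, 5.5]
grasp_force: 4.2
tool_pos: [0.615, 0.1758, 0.0227]
force: [-11.9, -0.9, 10.2]
grasp_force: 5.7
```

Firm stop at the expected position. Backing off and checking.

```bash

python3 -m pendant '[-0.01,0,0,0,0,0,1, -0.03,0,0,0,0,0,1, -0.03,0,-0.02,0,0,0,1, 0,0,-0.06,0,0,0,1, 0,0,-0.06,0,0,0,1]'|head -2
python3 -m pendant '[0,0.05,-0.06,0,0,0,1, 0,0.06,0,0,0,0,1, 0,0.06,0,0,0,0,1, 0,0.06,0,0,0,0,1, 0,0,0,0,0,0,1]'|head -2
python3 - <<'E'
from h import *
from plant import vision
for k in('top','side'):
    d=vision.capture(k);pickle.dump(d,open(k+'4.pkl','wb'))
a=load('top4')['pixels'][130:290,240:400];b=load('side4')['pixels'][150:310,240:400]
cv2.imwrite('pics/fin.png',cv2.resize(np.hstack([a,b]),None,fx=2.5,fy=2.5,interpolation=cv2.INTER_CUBIC))
s=load('side4')
d4=load('top4')
for x in(.020,.045): print(proj(d4,TO+tx*x+uz*.032),proj(s,TO+tx*x+uz*.032))
E
```

```text
t: 22.4
tool_pos: [0.549, 0.169, 0.1639]
t: 23.02
tool_pos: [0.5732, -0.0542, 0.2113]
[285.27669444 187.77877995] [299.10249484 240.93128013]
[284.54795773 178.13345964] [289.59150565 240.19006326]
```

View pics/fin.png

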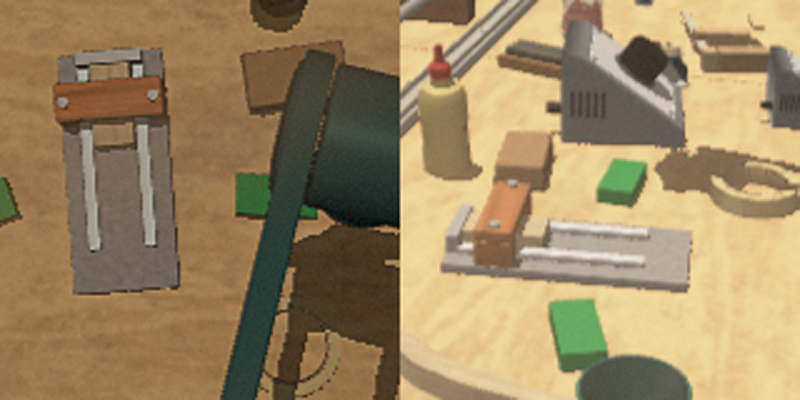

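The blank sits under the bridge and against the stop: its rear edge is at row 188 in the top view, against 188 predicted. The sanding block, tape and glue bottle are unmoved, and the arm is clear.

```bash
python3 -c "
from plant import order; print(order.job_done())"
```

```text
the job is handed in; nothing more can be done
None
```

The job is handed in at about 23 s: the knob went anticlockwise to its end stop and three clicks clockwise (judged by torque feel, as it has no mark) before I let go, then the blank was pushed home against the steel end stop; the sanding block, tape roll and glue bottle were not moved.

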